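Hang the tray over what stands below

TASK

Hang the loose wooden tray on the slotted steel upright that has no tray yet, in the lowest slots that leave it clear above whatever stands at the foot of that upright, so that space stays free for more trays higher up. Enter both claws, then press the tray down until it is fully home and its spring catch has snapped in. Leave the two tins and the bottle standing where they are.

Things in the scene. Friction and masses are not known exactly. Their poses are not given: they have to be found in the camera images.
- tray_grip (a point): Loose wooden tray, 110 mm wide: grip point, centre of its front board, 43 mm above the tray's underside, 125 mm in front of its rear face. The board is 10 mm thick, leans outward 30 deg from vertical (top away from the back) and ends 16 mm above the point along its slope; pinch it across its thickness, tool tilted to match. Tray axes: x from front to back, y width, z up.
- tray_foot (a point): Same tray and axes: middle of the lower rear edge of its back (z: the underside; x: the rear face that comes against the upright). Weight about 0.23 kg. Floor 8 mm thick, 100 mm deep; sides 32 mm high; back 108 mm high, 10 mm thick. At the start it stands flat on the bench.
- tray_claw (a point): Same tray and axes: underside of the lower claw's neck at the rear face, 20 mm above tray_foot; the upper claw is 50 mm higher. Both stick out 11 mm behind the rear face, mid-width: a neck 9 mm wide, 12 mm high, 6 mm long, then a hook 5 mm thick, 7 mm wide, that reaches 10 mm below the neck.
- tray_back_top (a point): Same tray and axes: middle of the top edge of its back, 108 mm above the underside, 5 mm in front of the rear face; flat, 10 mm thick, 110 mm long: the place to press the tray down. When hung, the upright rises behind it, so the tool must lean back from the upright.
- tray_catch (a joint): Spring tongue, 8 mm wide, 10 mm high, in the tray's back, mid-width, 90 mm above the underside; sticks out 6 mm behind. m: 0 out, up to 0.007 pushed in (4 N, then 9 N). Pressed on the upright's face (0.006) its friction resists the tray sliding down; with the tray fully down it springs out into the upper slot, over the claw (0), and bars lifting.
- post_open: Slotted steel upright without a tray, fixed; 60 mm wide, 366 mm high. Origin: middle of its front face at bench height. x points into it (the tray hangs on the -x side), y its width, z up. Front sheet 4 mm, hollow behind. A like upright 220 mm to one side, on the same wooden board, carries a fixed tray, underside at 200 mm.
- post_slot (a point): Same upright and axes: middle of the lower edge of its lowest slot, 70 mm above the bench. Six slots, pitch 50 mm upward, each 15 mm wide, 28 mm high. The claws use two neighbouring slots; their hooks pass while the tray is 11 to 15 mm above its seat. Fully down, the necks rest on the slots' lower edges: underside at 50, 100, 150, 200 or 250 mm.
- post_foot (a point): Spot on the bench 55 mm in front of the free upright's face, on its middle line; one of the two tins or the bottle stands within 15 mm of it. Another one stands below the tray of the other upright.
- wax_tin_mid (a point): Flat round closed tin of wax, 67 mm across, 36 mm high; its centre, half-way up.
- nail_tin_mid (a point): Open round tin of nails, 76 mm across, 87 mm high; its centre, half-way up.
- glue_bottle_mid (a point): White glue bottle with a pointed cap, 65 mm across, 184 mm high; its centre, half-way up.
There are look-alikes about, which are no part of the job. Of the things that look like the part that bears wax_tin_mid, the smaller one is meant.

How it is judged:
By the outcome, as a careful person would: the job done as asked, in the order asked, and still so for the second after the job is handed in, with the robot touching nothing.
It also fails if it takes over 46 s, if anything falls off the work surface, if the arm or the gripper's body presses on something with over 40 N, if the wrist force passes 120 N, or if a joint passes its speed limit or range.

ROBOT

A 6-joint arm with a two-finger parallel gripper is mounted at the origin on a cart in front of the work surface, level with it; the furniture and walls round the work are solid. World frame = base frame: x ahead of the robot, y to its left, z up, the work surface at z = 0. Lengths are in m, angles in rad, forces in N, time in s.
With the tool pointing down it reaches from about 0.225 to 0.875 m from the base axis. Payload 3.4 kg.
Tool frame: the origin (TCP) lies between the finger pads; the fingertips stand 11 mm ahead of it and the grasp point (between the pads) lies 8 mm behind it; z points along the fingers, y is the line along which they close (so a half turn about z gives the same grasp; the last joint's range is limited). The gripper opens to 85 mm and grips with 20 to 120 N. Pads are 22 mm wide; open, the fingers measure 114 mm over their backs; the gripper's body (76 mm by 85 mm) begins 54 mm behind the grasp point. The pads swing forward as they close: fully open they stand 13 mm farther back than shut.
Start: joints at [-1.344, 0.276, 1.505, -0, 1.361, -0.121], TCP at [0.196, -0.541, 0.206] pointing down, gripper open.
Joint ranges: [-2.89, 2.89], [-0.75, 2.08], [0.22, 2.7], [-1.18, 4.32], [0.11, 2.71], [-2.7, 2.7]. Speed limits (rad/s): [2.57, 2.57, 3.14, 3.14, 3.14, 3.14].

INTERFACE

Orientations are given as a unit quaternion [w, x, y, z].
In Python, from rig import sensors, eyes, manip gives the robot as it stands.
- The arm moves only by the tool drive_tool, never from a script. Its argument "deltas" is a list of rows, each an object with "linear": the shift along the world's x, y, z in mm, a list of three; "twist": the turn about the world's z in degrees; "claw": the opening, from 0 (shut) to 1 (fully open). In form: [{"linear": [tx, ty, tz], "twist": twist, "claw": claw}, ...]. A call has 1 to 12 rows; each row is the pose to reach, as a shift and turn from the pose commanded when the call began; what a row does not reach only later rows make up. A row lasts 1/12 s, in which the tool goes at most 41.7 mm and 7.16 degrees, less where a joint would pass 70% of its speed; a pose out of reach is approached as far as the arm can. A call with a gripper value outside its range is refused whole. The fingers move at their own pace and stop on an object; "squeeze" is the grip in N (left out, the last holds). Time passes only in rows, so rows that repeat a pose let the fingers close. It gives the time, the measured TCP pose, the force, the opening and the grip force at its end, in the units of the state.
- sensors.get_state(): the state, without advancing time (a new reading comes with each control period).
- eyes.get_image(name): name is "scene" or "top"; returns the picture (480x640x3 uint8, red, green, blue); there is no depth.
- eyes.camera_model(name): a dict with "intrinsics" (3x3 intrinsics, pixels), "R" (3x3) and "t" (3): a world point X has camera coordinates R X + t. Camera axes: x right, y down, z forward; pixel columns grow to the right and rows downward; lengths in m; the calibration is good to about 2 mm. A picture is of the moment at which its call begins. camera_model takes no time and is no camera call.
- manip.sign_off(): hands the job in; it is judged then, once.
The state is a dict: "clock": time; "qpos": joint angles; "qd": joint speeds; "effort": joint torques, N m; "position": TCP position; "ee_rot": TCP orientation; "contact_force": force on the tool from outside, world axes, zero at the start; "moment": the same for the moment, N m; "width": finger opening in m; "gripper_force": force on a finger pad.
Only numpy, scipy, OpenCV 4.12 (cv2) and the standard library are available. Lean on these libraries where they do the work, as an engineer would, in place of code of your own. Each camera call takes 0.05 s, during which the arm holds its last target. There are 200 camera calls.

## Working session

There is one attempt and no reset: what is moved stays moved. The work goes in short steps, Python scripts to look and compute and a tool call to move; the robot and the scene stay as the last step left them, time stands still between calls to the robot, and variables do not carry over. Pictures are saved under pics/ and viewed, at most 10 in all, crops included, and the job is handed in when it is done.

Besides the shell and the picture viewer there is one more tool, called after "Request:" as name([rows], argument=value, ...), one row to a line, values as JSON. drive_tool: Moves the arm, as the interface text tells. Its arguments: {"type":"object","properties":{"deltas":{"type":"array","items":{"type":"object","properties":{"linear":{"type":"array","items":{"type":"number"}},"twist":{"type":"number"},"claw":{"type":"number"}}}},"squeeze":{"type":"number"}},"required":["deltas"]}

```bash
ls; mkdir -p pics
cat > h.py <<'E'
import numpy as np, cv2
from rig import sensors, eyes, manip
def save(n,f,crop=None,s=1):
    im=eyes.get_image(n)
    cv2.imwrite('pics/raw_'+f,im[:,:,::-1])
    if crop: im=im[crop[1]:crop[3],crop[0]:crop[2]]
    cv2.imwrite('pics/'+f,cv2.resize(im[:,:,::-1],None,fx=s,fy=s,interpolation=cv2.INTER_CUBIC))
def cam(n):
    m=eyes.camera_model(n); return np.array(m['intrinsics']),np.array(m['R']),np.array(m['t'])
def ray(n,u,v):
    K,R,t=cam(n); return -R.T@t, R.T@np.linalg.solve(K,[u,v,1.])
def onz(n,u,v,z):
    c,d=ray(n,u,v); return c+d*(z-c[2])/d[2]
def tri(a,b):
    c1,d1=ray('scene',*a); c2,d2=ray('top',*b)
    s=np.linalg.lstsq(np.c_[d1,-d2],c2-c1,rcond=None)[0]
    p,q=c1+d1*s[0],c2+d2*s[1]; return (p+q)/2,np.linalg.norm(p-q)
def proj(n,X):
    K,R,t=cam(n); p=(np.atleast_2d(X)@R.T+t)@K.T; return p[:,:2]/p[:,2:]
E
python3 - <<'E'
from h import *
save('scene','s0.png'); save('top','t0.png')
for n in('scene','top'):
    c,d=ray(n,320,240); print(n,c,d)
s=sensors.get_state(); print(s['position'],s['ee_rot'],s['contact_force'],s['clock'])
E
```

```text
pics
scene [-0.38752791  0.73060249  0.93706495] [ 0.65978887 -0.47682408 -0.58084866]
top [0.4605366  0.07291864 1.29803694] [ 0.05467726 -0.02684124 -0.99820101]
[ 0.19586414 -0.54008174  0.20541899] [-8.19187202e-04  9.84919109e-01  1.73013519e-01 -2.41959756e-05] [-0.39243153 -0.75203799  0.11975209] 0.1
```

View pics/s0.png

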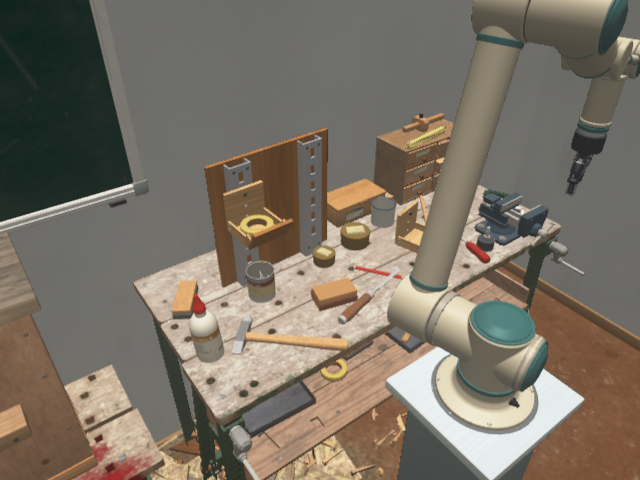

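View pics/t0.png

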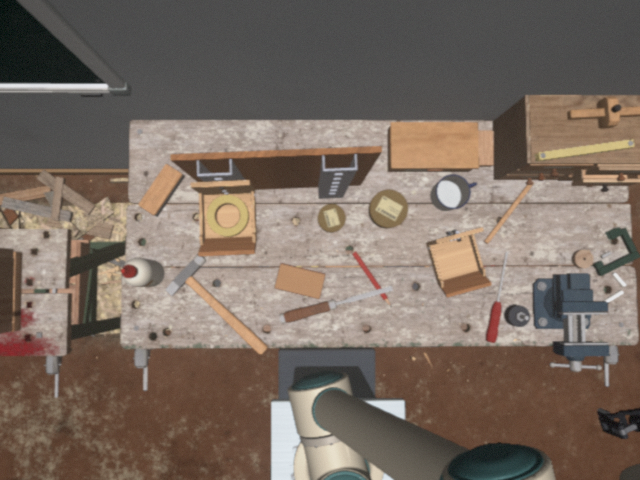

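Scene: the open upright is at scene (312,190) and top (338,175). The fixed tray's upright is at scene (240,220). The small wax tin is at scene (323,256) and top (331,217), with a larger look-alike at scene (355,235) and top (388,208). The nail tin is at scene (260,280) and the bottle at scene (205,333). The loose tray is at top (457,262) and scene (410,230). I'll check the choice in one composite close crop.

Run:
```python
from h import *
s=cv2.imread('pics/raw_s0.png');t=cv2.imread('pics/raw_t0.png')
def c(im,x,y,w,h,W,H): return cv2.resize(im[y:y+h,x:x+w],(W,H),interpolation=cv2.INTER_CUBIC)
a=np.hstack([c(t,420,220,80,80,400,400),c(s,380,185,80,80,400,400)])
cv2.imwrite('pics/c1.png',a)
b=np.hstack([c(t,300,140,100,100,400,400),c(s,270,120,100,150,400,600)[:,:]]) if 0 else np.hstack([c(t,300,140,100,100,400,600)[:, :],c(s,265,120,100,150,400,600)])
cv2.imwrite('pics/c2.png',b)
for n,u,v,z in [('top',331,217,.036),('top',388,208,.05),('top',457,262,.0),('scene',323,248,.036),('scene',311,252,0),('top',338,157,.366)]: print(n,u,v,z,onz(n,u,v,z))
```

```text
top 331 217 0.036 [0.58405429 0.01268945 0.036     ]
top 388 208 0.05 [ 0.60357249 -0.12067458  0.05      ]
top 457 262 0.0 [ 0.47690899 -0.29507653  0.        ]
scene 323 248 0.036 [0.59785388 0.00758098 0.036     ]
scene 311 252 0 [0.64210524 0.02027453 0.        ]
top 338 157 0.366 [0.65777789 0.01544554 0.366     ]
```

View pics/c1.png

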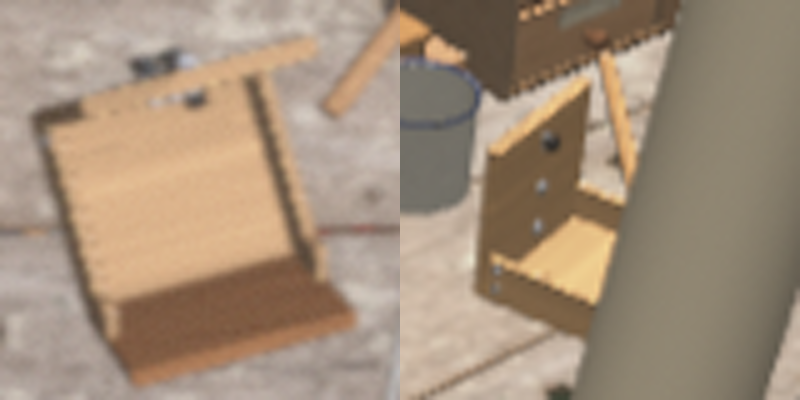

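View pics/c2.png

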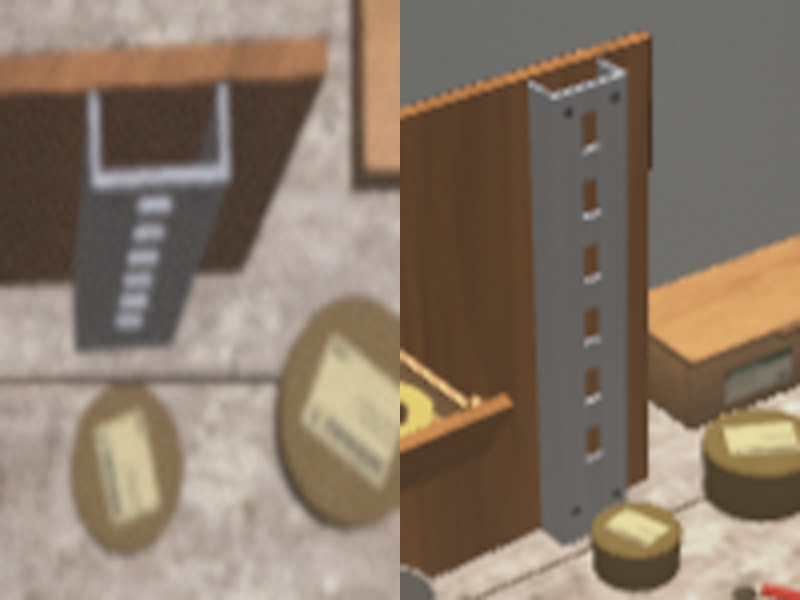

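The crops show the loose tray at top: the strip of its back runs from (436.6,241.5) to (483,229.5), the front board is near (470,285), and it is the only loose tray. In the free-upright crop, the front top edge runs from (323.8,171) to (357.3,170) and the slots are around (335,180). The smaller tin (331,217) stands right at its foot, so the lowest slots (underside at 50 mm) are the ones to use.

Run:
```python
from h import *
np.set_printoptions(precision=4,suppress=True)
T=lambda u,v:(420+u/5-.4,220+v/5-.4)
for nm,u,v,z in [('bkL_f',83,119,.108),('bkR_f',318,56,.108),('bkL_r',80,97,.108),('bkR_r',312,37,.108),('sideLtop_f',110,302,.032),('sideRtop_f',322,240,.032),('sideRtop_b',265,80,.032),('frontL',137,385,.057),('frontR',356,322,.057),('botL',38,120,0),('botLf',97,310,0)]:
    p=onz('top',*T(u,v),z); print(nm,p)
P=lambda u,v:(300+u/4-.4,140+v/6-.4)
for nm,u,v,z in [('L',95,187,.366),('R',229,180,.366),('Lb',76,350,0),('Rb',174,345,0)]:
    print(nm,onz('top',*P(u,v),z))
for i,(u,v) in enumerate([(128,327),(133,304),(138,280),(143,257),(149,233),(155,205)]): # slot centres
    z=.084+.05*i; print('slot',i,onz('top',*P(u,v),z))
S=lambda u,v:(265+(u-400)/4-.4,120+v/4-.4)
for i,(u,v) in enumerate([(594,459),(593,400),(592,341),(592,280),(592,215),(591,149)]):
    print('sslot',onz('scene',*S(u,v),.07+.05*i), end=' ')
for nm,u,v,z in [('L',529,82,.366),('Lb',557,543,0),('R',625,72,.366)]: print(nm,onz('scene',*S(u,v),z))
C=lambda u,v:(380+(u-400)/5-.4,185+v/5-.4)
for nm,u,v,z in [('bkL f',492,155,.108),('bkR f',588,88,.108),('bkL r',489,148,.108),('bkRr',583,78,.108),('floorL',473,292,0)]: print(nm,onz('scene',*C(u,v),z))
```

```text
bkL_f [ 0.5172 -0.2186  0.108 ]
bkR_f [ 0.5451 -0.325   0.108 ]
bkL_r [ 0.5271 -0.2175  0.108 ]
bkR_r [ 0.5537 -0.3225  0.108 ]
sideLtop_f [ 0.4341 -0.2484  0.032 ]
sideRtop_f [ 0.463  -0.3502  0.032 ]
sideRtop_b [ 0.5391 -0.3247  0.032 ]
frontL [ 0.3963 -0.2539  0.057 ]
frontR [ 0.4248 -0.3568  0.057 ]
botL [ 0.522 -0.223  0.   ]
botLf [ 0.4296 -0.2501  0.    ]
L [0.6333 0.0414 0.366 ]
R [ 0.6354 -0.0176  0.366 ]
Lb [0.6343 0.0409 0.    ]
Rb [ 0.6363 -0.0189  0.    ]
slot 0 [0.6318 0.0133 0.084 ]
slot 1 [0.6332 0.0129 0.134 ]
slot 2 [0.6342 0.0128 0.184 ]
slot 3 [0.6342 0.013  0.234 ]
slot 4 [0.6337 0.0129 0.284 ]
slot 5 [0.6337 0.0131 0.334 ]
sslot [0.6325 0.0185 0.07  ] sslot [0.6351 0.017  0.12  ] sslot [0.6353 0.0172 0.17  ] sslot [0.6346 0.0171 0.22  ] sslot [0.6355 0.0159 0.27  ] sslot [0.6348 0.0166 0.32  ] L [0.6623 0.0465 0.366 ]
Lb [0.641  0.0474 0.    ]
R [ 0.6381 -0.0138  0.366 ]
bkL f [ 0.5192 -0.2111  0.108 ]
bkR f [ 0.5407 -0.3118  0.108 ]
bkL r [ 0.5259 -0.2149  0.108 ]
bkRr [ 0.5511 -0.3177  0.108 ]
floorL [ 0.5282 -0.2162  0.    ]
```

Request:
drive_tool([
  {"linear": [20,30,30],"twist": 0,"claw": 0.5},
  {"linear": [45,60,60],"twist": -2,"claw": 0.5},
  {"linear": [80,80,60],"twist": -5,"claw": 0.5},
  {"linear": [115,105,60],"twist": -5,"claw": 0.5},
  {"linear": [150,125,60],"twist": -5,"claw": 0.5},
  {"linear": [185,145,50],"twist": -5,"claw": 0.5},
  {"linear": [220,170,40],"twist": -5,"claw": 0.5},
  {"linear": [255,190,20],"twist": -5,"claw": 0.5},
  {"linear": [290,204,0],"twist": -5,"claw": 0.5},
  {"linear": [294,204,-30],"twist": -5,"claw": 0.5},
  {"linear": [294,204,-55],"twist": -5,"claw": 0.5},
  {"linear": [294,204,-55],"twist": -5,"claw": 0.5},
], squeeze=60)

```text
clock: 1.1
position: [0.4876, -0.3327, 0.1449]
ee_rot: [-0.005, 0.991, 0.131, -0.004]
contact_force: [-1.8, 1.1, -0.6]
width: 0.0429
gripper_force: 0.0
```

Run:
```python
from h import *
save('top','t1.png'); save('scene','s1.png')
s=cv2.imread('pics/raw_s1.png');t=cv2.imread('pics/raw_t1.png')
c=lambda im,x,y:cv2.resize(im[y:y+100,x:x+80],(400,500),interpolation=cv2.INTER_CUBIC)
cv2.imwrite('pics/c3.png',np.hstack([c(t,420,210),c(s,380,170)]))
q=sensors.get_state(); print(q['position'],q['ee_rot'],q['width'],q['contact_force'])
```

```text
[ 0.48939231 -0.3361798   0.15048985] [-8.92011019e-04  9.91509124e-01  1.30029954e-01 -1.03580680e-03] 0.04272340866295702 [ 0.32238556 -0.27337814  0.56129239]
```

View pics/c3.png

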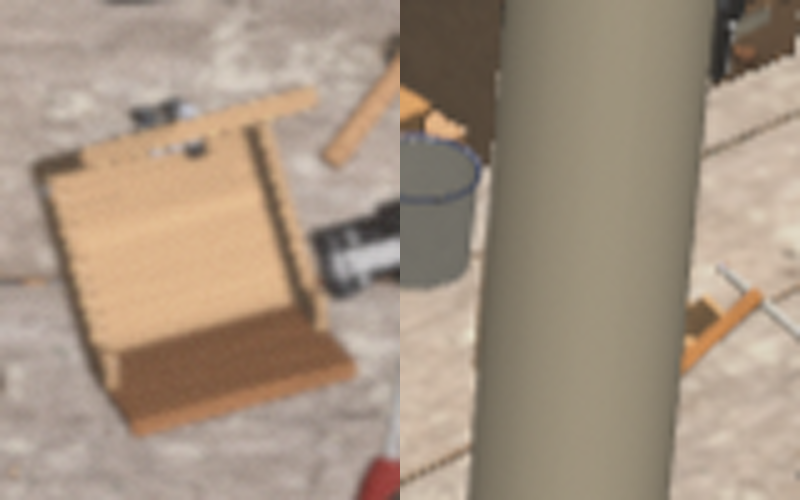

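The gripper shows at (483–500,250–268) in top, beyond the tray's right side, as parallax at that height would give. I'll check it numerically.

Run:
```python
from h import *
ex=np.array([.966,.259,0]);ey=np.array([-.259,.966,0]);p=np.array([.4894,-.3362,.1505])
for nm,X in [('inner finger back',p+.036*ey),('same z+.05',p+.036*ey+[0,0,.05]),('body edge',p+.0425*ey+[0,0,.065]),('body+x',p+.0425*ey+.038*ex+[0,0,.065]),('side grasp',[.490,-.336,.032]),('sideR at rear',[.5406-.0097+.0132,-.2697-.0026-.0493,.032])]:
    u=proj('top',X)[0]; print(nm,u,(u+.4-[420,210])*5)
```

```text
inner finger back [479.57221577 259.54553403] [299.86107886 249.72767013]
same z+.05 [487.42268161 259.09826565] [339.11340807 247.49132824]
body edge [486.87214012 259.79844824] [336.3607006  250.99224121]
body+x [481.62228962 241.77031558] [310.1114481  160.85157792]
side grasp [477.7870314  256.22258805] [290.93515699 233.11294025]
sideR at rear [471.24128717 233.52529199] [258.20643583 119.62645994]
```

Request:
drive_tool([
  {"linear": [0,0,-35],"twist": 0,"claw": 0.5},
  {"linear": [0,0,-70],"twist": 0,"claw": 0.5},
  {"linear": [0,0,-100],"twist": 0,"claw": 0.5},
  {"linear": [0,0,-120],"twist": 0,"claw": 0.5},
  {"linear": [0,0,-127],"twist": 0,"claw": 0.5},
  {"linear": [0,0,-127],"twist": 0,"claw": 0.35},
  {"linear": [0,0,-127],"twist": 0,"claw": 0.2},
  {"linear": [0,0,-127],"twist": 0,"claw": 0.0},
  {"linear": [0,0,-127],"twist": 0,"claw": 0.0},
  {"linear": [0,0,-127],"twist": 0,"claw": 0.0},
  {"linear": [0,0,-127],"twist": 0,"claw": 0.0},
], squeeze=80)

```text
clock: 2.12
position: [0.4905, -0.3371, 0.0253]
ee_rot: [0.001, 0.992, 0.13, 0.001]
contact_force: [-0.2, 0.3, 0.3]
width: -0.0002
gripper_force: 0.0
```

Run:
```python
from h import *
save('top','t2.png')
t=cv2.imread('pics/raw_t2.png')
cv2.imwrite('pics/c4.png',cv2.resize(t[210:310,410:540],(780,600),interpolation=cv2.INTER_CUBIC))
q=sensors.get_state(); print(q['position'],q['ee_rot'],q['width'],q['contact_force'],q['gripper_force'])
```

```text
[ 0.49034066 -0.33684495  0.02502757] [5.60717814e-04 9.91520368e-01 1.29949383e-01 4.50064605e-04] -1.3009201208153104e-05 [ 0.33141193  0.14328949 -0.49102106] 0.0
```

View pics/c4.png

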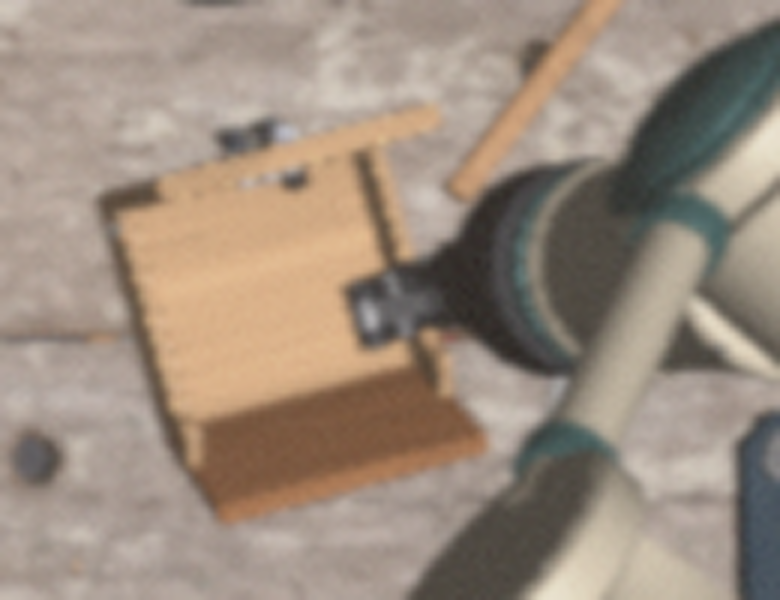

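Run:
```python
from h import *
ex=np.array([.966,.259,0]);ey=np.array([-.259,.966,0]);p=np.array([.4903,-.3368,.025])
r0=np.array([.5406,-.2697,0])
f=lambda X:np.round((proj('top',X)[0]+.4-[410,210])*6)
for z in(-.011,0,.02,.05,.06):
    print(z,[f(p+a*ey+b*ex+[0,0,z]) for a,b in((.0145,.011),(.0145,-.011),(0,0),(-.0145,0))])
for z in(0,.032): print('wall',z,[f(r0+x*ex+y*ey+[0,0,z]) for x,y in((-.01,-.055),(-.01,-.047),(-.1,-.055),(-.1,-.047))])
```

```text
-0.011 [array([355., 263.]), array([370., 316.]), array([397., 280.]), array([431., 271.])]
0 [array([363., 262.]), array([378., 316.]), array([405., 279.]), array([440., 270.])]
0.02 [array([379., 261.]), array([394., 315.]), array([422., 278.]), array([457., 268.])]
0.05 [array([403., 258.]), array([419., 314.]), array([447., 276.]), array([483., 266.])]
0.06 [array([411., 258.]), array([428., 314.]), array([456., 276.]), array([492., 265.])]
wall 0 [array([355., 146.]), array([336., 151.]), array([417., 360.]), array([398., 365.])]
wall 0.032 [array([379., 141.]), array([360., 146.]), array([443., 360.]), array([424., 365.])]
```

The fingers show at crop (350–435,285–347), by the right wall, but shut on nothing. They may have closed before the arm had settled. I'll lift, reopen, go down with a settle, then close.

Request:
drive_tool([
  {"linear": [0,0,30],"twist": 0,"claw": 0.0},
  {"linear": [0,0,60],"twist": 0,"claw": 0.0},
  {"linear": [4,1,60],"twist": 0,"claw": 0.6},
  {"linear": [4,1,60],"twist": 0,"claw": 0.6},
  {"linear": [4,1,60],"twist": 0,"claw": 0.6},
  {"linear": [4,1,60],"twist": 0,"claw": 0.6},
])

```text
clock: 2.67
position: [0.4931, -0.3348, 0.0831]
ee_rot: [-0.001, 0.992, 0.13, -0.001]
contact_force: [0.8, 0.4, 0.3]
width: 0.0482
gripper_force: 0.0
```

Run:
```python
from h import *
save('top','t3.png')
t=cv2.imread('pics/raw_t3.png')
cv2.imwrite('pics/c5.png',cv2.resize(t[210:310,410:540],(780,600),interpolation=cv2.INTER_CUBIC))
q=sensors.get_state(); print(q['position'],q['width'],q['contact_force'],q['gripper_force'])
```

```text
[ 0.49301991 -0.33483919  0.08291163] 0.05140420513834512 [ 0.10441273  0.08345118 -0.76231328] 0.0
```

View pics/c5.png

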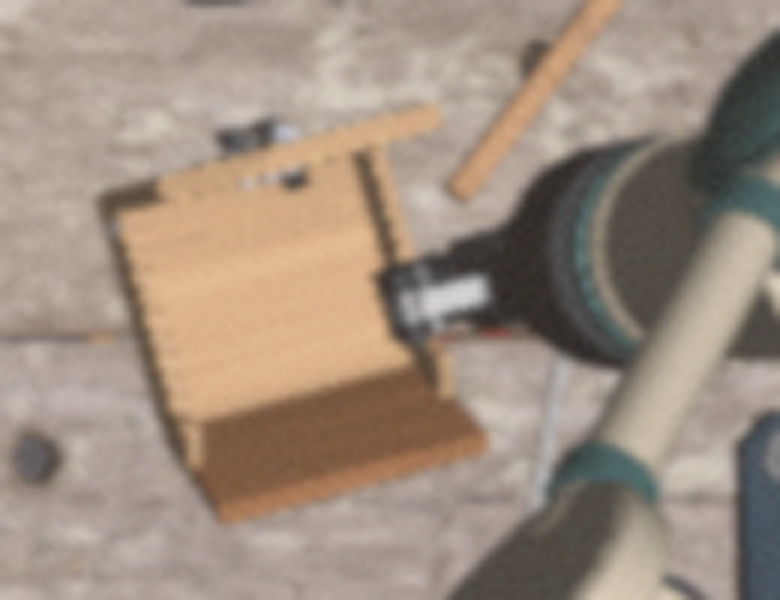

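The visible grey parts are the outward knuckles, so the pose agrees with the model. I'm retrying with a settle before closing.

Request:
drive_tool([
  {"linear": [0,0,-30],"twist": 0,"claw": 0.6},
  {"linear": [0,0,-50],"twist": 0,"claw": 0.6},
  {"linear": [0,0,-61],"twist": 0,"claw": 0.6},
  {"linear": [0,0,-61],"twist": 0,"claw": 0.6},
  {"linear": [0,0,-61],"twist": 0,"claw": 0.6},
  {"linear": [0,0,-61],"twist": 0,"claw": 0.6},
])

```text
clock: 3.22
position: [0.4946, -0.3361, 0.0239]
ee_rot: [0.001, 0.992, 0.13, 0.0]
contact_force: [-0.6, -0.2, 0.7]
width: 0.0513
gripper_force: 0.0
```

Request:
drive_tool([
  {"linear": [0,0,0],"twist": 0,"claw": 0.3},
  {"linear": [0,0,0],"twist": 0,"claw": 0.3},
  {"linear": [0,0,0],"twist": 0,"claw": 0.2},
  {"linear": [0,0,0],"twist": 0,"claw": 0.1},
  {"linear": [0,0,0],"twist": 0,"claw": 0.05},
  {"linear": [0,0,0],"twist": 0,"claw": 0.05},
], squeeze=60)

```text
clock: 3.72
position: [0.494, -0.3357, 0.0235]
ee_rot: [0.0, 0.992, 0.13, 0.0]
contact_force: [0.9, -0.5, -0.4]
width: 0.0043
gripper_force: 0.0
```

Request:
drive_tool([
  {"linear": [0,0,0],"twist": 0,"claw": 0.0},
  {"linear": [0,0,0],"twist": 0,"claw": 0.0},
  {"linear": [0,0,0],"twist": 0,"claw": 0.0},
  {"linear": [-1,4,0],"twist": 0,"claw": 0.0},
  {"linear": [-2,8,0],"twist": 0,"claw": 0.0},
  {"linear": [-3,12,0],"twist": 0,"claw": 0.0},
  {"linear": [-3,12,0],"twist": 0,"claw": 0.0},
])

```text
clock: 4.3
position: [0.4903, -0.3223, 0.0231]
ee_rot: [-0.001, 0.991, 0.13, -0.0]
contact_force: [-0.3, -0.7, -0.4]
width: 0.0006
gripper_force: 0.0
```

Run:
```python
from h import *
im=eyes.get_image('top'); cv2.imwrite('pics/raw_t4.png',im[:,:,::-1])
a=cv2.imread('pics/raw_t0.png').astype(int);b=im[:,:,::-1].astype(int)
d=np.abs(a-b).max(2)[225:300,425:470]; print((d>30).sum(), np.argwhere(d>30)[:5])
q=sensors.get_state(); print(q['position'],q['width'],q['contact_force'],q['moment'],q['gripper_force'])
```

```text
124 [[28 44]
 [29 42]
 [29 43]
 [29 44]
 [30 39]]
[ 0.4906927  -0.32284056  0.02321547] -0.0003484373498630444 [ 0.0249191  -1.28630323  0.01117973] [0.04867756 0.03588424 0.02498606] 0.0
```

Request:
drive_tool([
  {"linear": [0,0,-3],"twist": 0,"claw": 0.0},
  {"linear": [0,0,-5],"twist": 0,"claw": 0.0},
  {"linear": [0,0,-6],"twist": 0,"claw": 0.0},
  {"linear": [0,0,-6],"twist": 0,"claw": 0.0},
  {"linear": [0,0,-6],"twist": 0,"claw": 0.0},
])

```text
clock: 4.77
position: [0.4909, -0.3237, 0.017]
ee_rot: [-0.0, 0.992, 0.13, -0.0]
contact_force: [1.1, -0.2, 0.5]
width: -0.0001
gripper_force: 0.0
```

Request:
drive_tool([
  {"linear": [0,0,-2],"twist": 0,"claw": 0.0},
  {"linear": [0,0,-4],"twist": 0,"claw": 0.0},
  {"linear": [0,0,-4],"twist": 0,"claw": 0.0},
  {"linear": [0,0,-4],"twist": 0,"claw": 0.0},
])

```text
clock: 5.1
position: [0.4908, -0.3235, 0.013]
ee_rot: [-0.0, 0.992, 0.13, -0.0]
contact_force: [0.2, 0.6, -0.7]
width: 0.0001
gripper_force: 0.0
```

Run:
```python
from h import *
t=eyes.get_image('top')[:,:,::-1];s=eyes.get_image('scene')[:,:,::-1]
cv2.imwrite('pics/raw_t5.png',t);cv2.imwrite('pics/raw_s5.png',s)
c=lambda im,x,y,w,h:cv2.resize(im[y:y+h,x:x+w],(400,600),interpolation=cv2.INTER_CUBIC)
cv2.imwrite('pics/c6.png',np.hstack([c(t,430,220,80,120)[:,:],c(s,370,150,160,240)]))
print(proj('scene',[.4908,-.3235,.013]),proj('top',[.4908,-.3235,.013]))
```

```text
[[427.81916054 233.56965066]] [[470.10903575 256.10583865]]
```

View pics/c6.png

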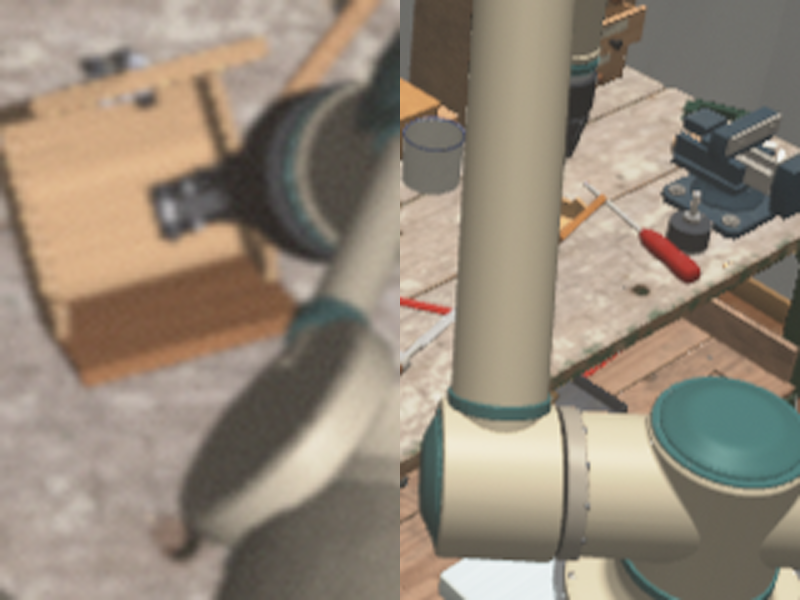

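Run:
```python
from h import *
ey=np.array([-.259,.966,0]);p=np.array([.4908,-.3235,.013])
for z in(-.011,.03,.06,.1,.15,.2): 
  print(z,[np.round((proj('scene',p+y*ey+[0,0,z])[0]-[370,150])*2.5+[400,0]) for y in(-.04,0,.04)],[np.round((proj('top',p+y*ey+[0,0,z])[0]-[430,220])*5) for y in(-.04,0,.04)])
q=sensors.get_state(); print(q['qpos'],q['position'])
```

```text
-0.011 [array([559., 202.]), array([543., 216.]), array([527., 230.])] [array([272., 159.]), array([194., 181.]), array([115., 203.])]
0.03 [array([563., 175.]), array([547., 189.]), array([531., 203.])] [array([301., 157.]), array([220., 179.]), array([139., 201.])]
0.06 [array([566., 155.]), array([550., 169.]), array([534., 183.])] [array([323., 154.]), array([240., 177.]), array([157., 200.])]
0.1 [array([571., 128.]), array([555., 141.]), array([538., 155.])] [array([355., 151.]), array([269., 175.]), array([184., 199.])]
0.15 [array([576.,  93.]), array([560., 106.]), array([543., 119.])] [array([397., 147.]), array([308., 172.]), array([219., 196.])]
0.2 [array([582.,  56.]), array([565.,  69.]), array([548.,  82.])] [array([444., 143.]), array([351., 168.]), array([257., 194.])]
[-7.01012667e-01  4.61187728e-01  1.74292726e+00 -6.77784242e-05
  9.37407874e-01  6.09325023e-01] [ 0.49098975 -0.32361831  0.01320863]
```

The top crop shows knuckles at (152–165,185–240), within about 5 mm of prediction. In the scene the link hides the fingertips. I'll probe downward gently for the true floor height.

Request:
drive_tool([
  {"linear": [0,0,-2],"twist": 0,"claw": 0.0},
  {"linear": [0,0,-4],"twist": 0,"claw": 0.0},
  {"linear": [0,0,-5],"twist": 0,"claw": 0.0},
  {"linear": [0,0,-5],"twist": 0,"claw": 0.0},
])

```text
clock: 5.53
position: [0.4907, -0.3234, 0.0078]
ee_rot: [-0.0, 0.992, 0.13, -0.0]
contact_force: [-0.7, 1.1, 0.6]
width: 0.0005
gripper_force: 0.0
```

Request:
drive_tool([
  {"linear": [0,0,-2],"twist": 0,"claw": 0.0},
  {"linear": [0,0,-4],"twist": 0,"claw": 0.0},
  {"linear": [0,0,-6],"twist": 0,"claw": 0.0},
  {"linear": [0,0,-6],"twist": 0,"claw": 0.0},
  {"linear": [0,0,-6],"twist": 0,"claw": 0.0},
])

```text
clock: 5.95
position: [0.4908, -0.3235, 0.002]
ee_rot: [-0.0, 0.992, 0.13, -0.0]
contact_force: [0.5, -0.3, -0.1]
width: -0.0
gripper_force: 0.0
```

Run:
```python
from h import *
p=np.array([.1959,-.5401,.2054]); ty=np.array([.342,-.94,0])
print('scene',[np.round(proj('scene',p+y*ty+[0,0,z])[0]) for z in(-.011,.0,.054,.15) for y in(-.05,0,.05)])
print('top',[np.round(proj('top',p+y*ty+[0,0,z])[0]) for z in(-.011,.0,.054,.15) for y in(-.05,0,.05)])
s=cv2.imread('pics/raw_s0.png');t=cv2.imread('pics/raw_t0.png')
a=cv2.resize(s[130:210,540:640],(500,400),interpolation=cv2.INTER_CUBIC);b=cv2.resize(t[390:450,590:640],(300,360),interpolation=cv2.INTER_CUBIC)
o=np.zeros((400,800,3),np.uint8);o[:,:500]=a;o[:360,500:]=b;cv2.imwrite('pics/c7.png',o)
```

```text
scene [array([564., 211.]), array([568., 203.]), array([572., 195.]), array([565., 207.]), array([569., 199.]), array([573., 192.]), array([571., 190.]), array([575., 182.]), array([579., 175.]), array([581., 157.]), array([585., 150.]), array([589., 143.])]
top [array([583., 406.]), array([606., 398.]), array([628., 389.]), array([586., 408.]), array([609., 399.]), array([631., 390.]), array([601., 415.]), array([624., 406.]), array([648., 396.]), array([631., 430.]), array([657., 420.]), array([683., 409.])]
```

View pics/c7.png

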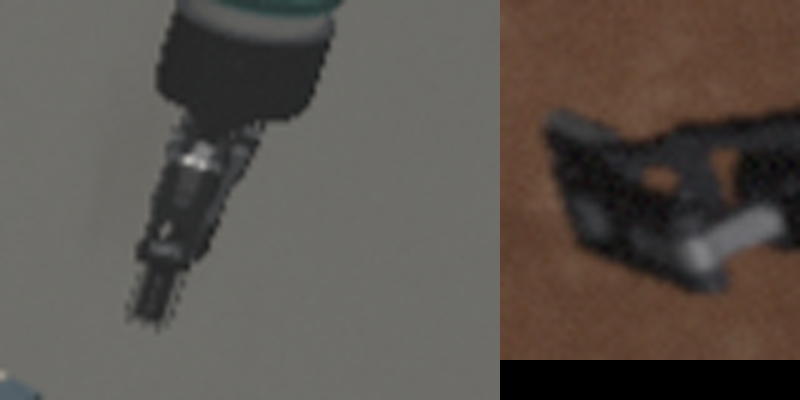

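The gripper tip at the start shows at scene (570,194) and top about (600–606,410–430), with the body to its right. That differs from the projection, so I'll triangulate.

Run:
```python
from h import *
np.set_printoptions(precision=4,suppress=True)
for b in [(598,409),(601,420),(606,430),(626,438)]: print(tri((570,194),b))
# body/cuff bottom corner in scene crop (160..310,120)
for a in[(572.5,149),(600,152)]: print('body',tri(a,(640,420)))
m=eyes.camera_model('top');print({k:np.round(v,4).tolist() for k,v in m.items()})
q=sensors.get_state();print(np.round(q['effort'],2),q['ee_rot'])
```

```text
(array([ 0.183 , -0.5007,  0.2412]), np.float64(0.006013607173953757))
(array([ 0.1715, -0.4926,  0.2526]), np.float64(0.01066204318569414))
(array([ 0.1621, -0.4889,  0.262 ]), np.float64(0.02793267636371609))
(array([ 0.1591, -0.5117,  0.2631]), np.float64(0.05937062999444983))
body (array([ 0.2035, -0.497 ,  0.3686]), np.float64(0.01097985004673484))
body (array([ 0.1755, -0.5322,  0.3499]), np.float64(0.04480501090051822))
{'intrinsics': [[536.2967, 0.0, 317.9207], [0.0, 536.2967, 234.6297], [0.0, 0.0, 1.0]], 'R': [[-0.0047, -0.9997, 0.0227], [-0.9979, 0.0032, -0.0648], [0.0647, -0.023, -0.9976]], 't': [0.0455, 0.5434, 1.2669]}
[ -0.   -46.74 -18.18  -0.     0.    -0.  ] [-0.0001  0.9915  0.1299 -0.0002]
```

The finger's xy agrees with the state, but its true height is about 34 mm above the reported one. That explains why nothing made contact, so I'll keep probing for the floor.

Request:
drive_tool([
  {"linear": [0,0,-3],"twist": 0,"claw": 0.0},
  {"linear": [0,0,-6],"twist": 0,"claw": 0.0},
  {"linear": [0,0,-9],"twist": 0,"claw": 0.0},
  {"linear": [0,0,-10],"twist": 0,"claw": 0.0},
  {"linear": [0,0,-10],"twist": 0,"claw": 0.0},
  {"linear": [0,0,-10],"twist": 0,"claw": 0.0},
])

```text
clock: 6.45
position: [0.4926, -0.3283, -0.0003]
ee_rot: [0.005, 0.991, 0.131, 0.002]
contact_force: [-9.7, -0.5, 39.3]
width: 0.0002
gripper_force: 19.8
```

Request:
drive_tool([
  {"linear": [0,0,5],"twist": 0,"claw": 0.0},
  {"linear": [0,0,25],"twist": 0,"claw": 0.0},
  {"linear": [-10,35,25],"twist": 0,"claw": 0.0},
  {"linear": [-10,35,25],"twist": 0,"claw": 0.0},
  {"linear": [-10,35,15],"twist": 0,"claw": 0.0},
  {"linear": [-10,35,8],"twist": 0,"claw": 0.0},
  {"linear": [-10,35,4],"twist": 0,"claw": 0.0},
  {"linear": [-10,35,4],"twist": 0,"claw": 0.0},
])

```text
clock: 7.12
position: [0.4803, -0.2885, -0.0057]
ee_rot: [-0.001, 0.992, 0.13, -0.001]
contact_force: [0.5, -0.1, 0.4]
width: 0.0002
gripper_force: 0.0
```

Run:
```python
from h import *
q=sensors.get_state(); print(q['position'],q['width'],q['contact_force'],q['moment'],q['gripper_force'])
t=eyes.get_image('top'); cv2.imwrite('pics/raw_t6.png',t[:,:,::-1])
a=cv2.imread('pics/raw_t0.png');
# tray shift: phase correlate left part of tray
g=lambda im:cv2.cvtColor(im,cv2.COLOR_BGR2GRAY)
r=cv2.matchTemplate(g(t[:,:,::-1].copy()),g(a)[265:296,436:480],cv2.TM_CCOEFF_NORMED); print(cv2.minMaxLoc(r),'front was 436,265')
r=cv2.matchTemplate(g(t[:,:,::-1].copy()),g(a)[225:262,424:455],cv2.TM_CCOEFF_NORMED); print(cv2.minMaxLoc(r),'backL was 424,225')
```

```text
[ 0.48026631 -0.28848792 -0.00568103] 0.00024799096586224106 [ 0.50406339 -0.09910173  0.43236553] [ 0.06604883 -0.0076257  -0.06546962] 0.0
(-0.792486310005188, 0.7771977782249451, (67, 325), (203, 226)) front was 436,265
(-0.5489915609359741, 0.8349313139915466, (394, 442), (424, 224)) backL was 424,225
```

Request:
drive_tool([
  {"linear": [0,0,-3],"twist": 0,"claw": 0.0},
  {"linear": [0,0,-6],"twist": 0,"claw": 0.0},
  {"linear": [0,0,-9],"twist": 0,"claw": 0.0},
  {"linear": [0,0,-12],"twist": 0,"claw": 0.0},
  {"linear": [0,0,-14],"twist": 0,"claw": 0.0},
  {"linear": [0,0,-14],"twist": 0,"claw": 0.0},
])

```text
clock: 7.67
position: [0.481, -0.2888, -0.0167]
ee_rot: [0.0, 0.992, 0.13, 0.0]
contact_force: [-1.6, 1.4, 7.8]
width: -0.0002
gripper_force: 4.1
```

Floor found at a reported z of −0.0165, so true z is reported + 35 mm, agreeing with vision. I'll grasp the right side wall at the corrected height.

Request:
drive_tool([
  {"linear": [0,0,30],"twist": 0,"claw": 0.0},
  {"linear": [0,0,60],"twist": 0,"claw": 0.2},
  {"linear": [5,-24,60],"twist": 0,"claw": 0.6},
  {"linear": [10,-48,60],"twist": 0,"claw": 0.6},
  {"linear": [10,-48,60],"twist": 0,"claw": 0.6},
  {"linear": [10,-48,60],"twist": 0,"claw": 0.6},
  {"linear": [10,-48,40],"twist": 0,"claw": 0.6},
  {"linear": [10,-48,20],"twist": 0,"claw": 0.6},
  {"linear": [10,-48,7],"twist": 0,"claw": 0.6},
  {"linear": [10,-48,7],"twist": 0,"claw": 0.6},
  {"linear": [10,-48,7],"twist": 0,"claw": 0.6},
])

```text
clock: 8.58
position: [0.49, -0.3351, -0.0117]
ee_rot: [-0.001, 0.992, 0.13, -0.001]
contact_force: [0.5, -0.9, 0.4]
width: 0.0512
gripper_force: 0.0
```

Request:
drive_tool([
  {"linear": [0,0,0],"twist": 0,"claw": 0.3},
  {"linear": [0,0,0],"twist": 0,"claw": 0.3},
  {"linear": [0,0,0],"twist": 0,"claw": 0.2},
  {"linear": [0,0,0],"twist": 0,"claw": 0.1},
  {"linear": [0,0,0],"twist": 0,"claw": 0.0},
  {"linear": [0,0,0],"twist": 0,"claw": 0.0},
  {"linear": [0,0,0],"twist": 0,"claw": 0.0},
], squeeze=30)

```text
clock: 9.17
position: [0.4913, -0.3368, -0.01]
ee_rot: [0.0, 0.992, 0.13, 0.0]
contact_force: [0.0, 1.6, 5.5]
width: 0.0051
gripper_force: 32.5
```

Request:
drive_tool([
  {"linear": [0,0,0],"twist": 0,"claw": 0.0},
  {"linear": [0,0,0],"twist": 0,"claw": 0.0},
  {"linear": [0,0,10],"twist": 0,"claw": 0.0},
  {"linear": [0,0,30],"twist": 0,"claw": 0.0},
  {"linear": [0,0,55],"twist": 0,"claw": 0.0},
  {"linear": [0,0,80],"twist": 0,"claw": 0.0},
  {"linear": [0,15,90],"twist": 0,"claw": 0.0},
  {"linear": [0,40,90],"twist": 0,"claw": 0.0},
  {"linear": [0,40,90],"twist": 0,"claw": 0.0},
  {"linear": [0,40,90],"twist": 0,"claw": 0.0},
], squeeze=90)

```text
clock: 10.0
position: [0.49, -0.2942, 0.0789]
ee_rot: [-0.001, 0.991, 0.131, -0.001]
contact_force: [-1.1, -0.4, -1.9]
width: 0.0036
gripper_force: 89.8
```

Request:
drive_tool([
  {"linear": [0,20,0],"twist": 0,"claw": 0.0},
  {"linear": [0,50,0],"twist": -2,"claw": 0.0},
  {"linear": [0,80,0],"twist": -4,"claw": 0.0},
  {"linear": [5,110,0],"twist": -6,"claw": 0.0},
  {"linear": [10,140,0],"twist": -8,"claw": 0.0},
  {"linear": [15,170,0],"twist": -10,"claw": 0.0},
  {"linear": [20,200,0],"twist": -12,"claw": 0.0},
  {"linear": [25,225,0],"twist": -13,"claw": 0.0},
  {"linear": [30,245,0],"twist": -13,"claw": 0.0},
  {"linear": [35,253,0],"twist": -13,"claw": 0.0},
  {"linear": [35,253,0],"twist": -13,"claw": 0.0},
  {"linear": [35,253,0],"twist": -13,"claw": 0.0},
])

```text
clock: 11.0
position: [0.526, -0.0441, 0.0788]
ee_rot: [0.0, 1.0, 0.017, -0.0]
contact_force: [-0.1, -0.0, -1.7]
width: 0.0032
gripper_force: 89.8
```

Run:
```python
from h import *
t=eyes.get_image('top')[:,:,::-1];s=eyes.get_image('scene')[:,:,::-1]
cv2.imwrite('pics/raw_t7.png',t);cv2.imwrite('pics/raw_s7.png',s)
c=lambda im,x,y,w,h:cv2.resize(im[y:y+h,x:x+w],(400,600),interpolation=cv2.INTER_CUBIC)
cv2.imwrite('pics/c8.png',np.hstack([c(t,300,150,80,120),c(s,260,160,100,150)]))
q=sensors.get_state(); print(q['position'],q['ee_rot'],q['width'],q['contact_force'],q['moment'])
```

```text
[ 0.52568961 -0.04477201  0.07891643] [ 3.69785073e-04  9.99864368e-01  1.64601214e-02 -4.16749942e-04] 0.0038838678789076923 [ 0.61075837 -0.29639196 -1.78360054] [-0.10941711  0.04947558 -0.02304004]
```

View pics/c8.png

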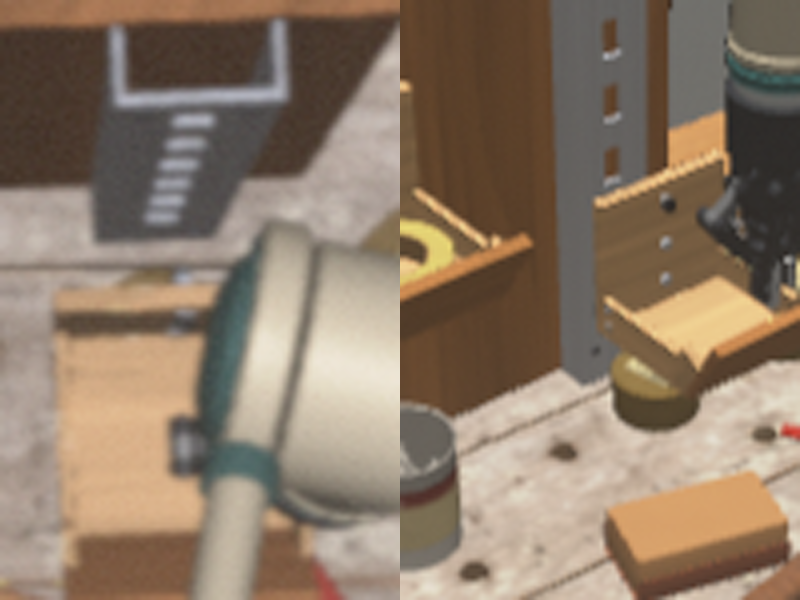

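The picture shows the tray held level in front of the upright, clear above the wax tin. In top, the back's left end is near (311,208–212) and the claw and screws at u≈336.5, with the slots at (332–338,174–193). In scene, the back runs from (308,210) to (340,198).

Run:
```python
from h import *
np.set_printoptions(precision=4,suppress=True)
U=.089
T=lambda u,v:(300+u/5-.4,150+v/5-.4)
e1=np.array([.9994,.0349]);e2=np.array([-.0349,.9994]);P=np.array([.6345,.0128])
def rep(nm,p): d=p[:2]-P; print(nm,p,'post frame',[round(float(d@e1),4),round(float(d@e2),4)])
rep('backL rear',onz('top',*T(57,291),U+.108)); rep('backL front',onz('top',*T(58,312),U+.108))
rep('back rear mid',onz('top',*T(200,284),U+.108))
rep('claw',onz('top',*T(183,275),U+.08)); rep('screw',onz('top',*T(183,322),U+.075))
S=lambda u,v:(260+(u-400)/4-.4,160+v/4-.4)
for nm,u,v,z in[('s backL',597,205,.108),('s backR',722,155,.108),('s foot L',605,335,.0)]: rep(nm,onz('scene',*S(u,v),U+z))
# scene: post slot ref (same scale) 
q=sensors.get_state(); d=np.array(q['position'][:2])-P
R=q['ee_rot']; print('tool rel',d@e1,d@e2,'yaw',2*np.degrees(np.arctan2(R[2],R[1])))
# height from scene: backL corner triangulated
print(tri(S(597,203),T(57,291)))
```

```text
backL rear [0.5875 0.0616 0.197 ] post frame [-0.0453, 0.0504]
backL front [0.5788 0.0612 0.197 ] post frame [-0.054, 0.0503]
back rear mid [0.5903 0.0024 0.197 ] post frame [-0.0446, -0.0088]
claw [0.5974 0.0078 0.169 ] post frame [-0.0372, -0.0037]
screw [0.5779 0.0077 0.164 ] post frame [-0.0567, -0.0031]
s backL [0.5801 0.0682 0.197 ] post frame [-0.0524, 0.0573]
s backR [ 0.5825 -0.0399  0.197 ] post frame [-0.0539, -0.0508]
s foot L [0.5778 0.0648 0.089 ] post frame [-0.0549, 0.0539]
tool rel -0.11075437061663714 -0.05373998841904639 yaw 1.8862764478666443
(array([0.5883, 0.0619, 0.192 ]), np.float64(0.0010113590788857294))
```

Request:
drive_tool([
  {"linear": [0,1,-8],"twist": 0,"claw": 0.0},
  {"linear": [5,2,-16],"twist": 0,"claw": 0.0},
  {"linear": [10,2.5,-22],"twist": 0,"claw": 0.0},
  {"linear": [17,2.5,-25],"twist": 0,"claw": 0.0},
  {"linear": [24,2.5,-25],"twist": 0,"claw": 0.0},
  {"linear": [28,2.5,-25],"twist": 0,"claw": 0.0},
  {"linear": [28,2.5,-25],"twist": 0,"claw": 0.0},
  {"linear": [28,2.5,-25],"twist": 0,"claw": 0.0},
])

```text
clock: 11.77
position: [0.5545, -0.0412, 0.0543]
ee_rot: [0.0, 1.0, 0.017, 0.0]
contact_force: [-0.5, 0.1, -2.1]
width: 0.0037
gripper_force: 89.8
```

```bash
cat > m.py <<'E'
from h import *
np.set_printoptions(precision=4,suppress=True)
def meas(U):
    t=eyes.get_image('top'); cv2.imwrite('pics/raw_tl.png',t[:,:,::-1])
    q=sensors.get_state(); print('pos',q['position'],'F',q['contact_force'],'M',q['moment'],'g',q['gripper_force'],'t',q['clock'])
    e1=np.array([.9994,.0349]);e2=np.array([-.0349,.9994]);P=np.array([.6345,.0128])
    g=cv2.resize(cv2.cvtColor(t,cv2.COLOR_RGB2HSV)[:,:,:].copy(),None,fx=1,fy=1)
    lab=t.astype(int); wood=((lab[:,:,0]-lab[:,:,2])>55)&(lab[:,:,0]>130)
    # expected window of back top, rows where wood begins per column
    def im(x,y,z=U+.108):
        w=P+x*e1+y*e2; return proj('top',[w[0],w[1],z])[0]
    rel=np.array(q['position'][:2])-P; xr=rel@e1+.066
    a=im(xr-.005,.045); b=im(xr-.005,.0); print('pred back strip',a,b,'rear x',xr)
    r=wood[int(a[1])-6:int(a[1])+8,300:345].astype(int)
    for i,row in enumerate(r): print(int(a[1])-6+i,''.join('#' if k else '.' for k in row))
E
python3 -c "
from m import *; meas(.064)"
```

```text
pos [ 0.554  -0.0411  0.0543] F [-1.5075  0.0053 -1.2681] M [-0.1219  0.0272  0.0358] g 89.78055238723755 t 11.8167
pred back strip [312.9864 197.7733] [334.2387 197.0019] rear x -0.016295989081229326
191 .............................................
192 .............................................
193 .............................................
194 .............................................
195 .............................##########......
196 ...........############################......
197 ..........#############################......
198 ..........############################.......
199 ..........######################.............
200 .....................#.......................
201 .............................................
202 .............................................
203 .............................................
204 .............................................
```

Run:
```python
from h import *
np.set_printoptions(precision=1,suppress=True,linewidth=200)
t=cv2.imread('pics/raw_tl.png').astype(float)
rb=t[:,:,2]-t[:,:,0]
print(rb[197,304:316],rb[198,304:316])
print('col 318 rows192-203',rb[192:204,318],'col 330',rb[192:204,330])
# slots
t0=cv2.imread('pics/raw_t0.png').astype(float)
P=np.array([.6345,.0128])
for i in range(6):
    u,v=proj('top',[P[0]+.002,P[1],.084+.05*i])[0]; v0=int(round(v)); 
    row=t0[v0-1:v0+2,int(u)-7:int(u)+9].mean((0,2)); w=np.clip(row-np.median(row)-15,0,None)
    uc=(w*np.arange(int(u)-7,int(u)+9)).sum()/w.sum(); print(i,u,v,uc,row)
```

```text
[21. 21. 21. 20. 27. 45. 65. 69. 70. 71. 72. 70.] [20. 24. 20. 20. 26. 48. 63. 70. 70. 73. 73. 72.]
col 318 rows192-203 [13. 16. 26. 52. 67. 70. 70. 69. 51. 34. 32. 30.] col 330 [-5. -9. 10. 56. 73. 77. 74. 59. 37. 31. 30. 31.]
0 331.79828432691033 192.0648709966705 332.0455635491606 [ 77.7  77.8  79.6  81.2  92.9 118.1 137.9 144.6 145.2 144.3 138.2 120.8  95.3  85.3  80.6  78. ]
1 332.90733643740816 188.77693217429052 333.1983337812416 [ 77.3  78.9  79.7  82.4  93.1 121.9 141.3 147.6 148.3 150.6 148.7 129.7 100.1  84.2  77.8  80.3]
2 334.11481064831355 185.19720738275078 334.41352063213344 [ 79.   77.9  78.3  90.1 112.2 129.6 134.3 134.4 137.  136.6 124.1 103.2  87.9  79.9  78.6  79.1]
3 335.43441690663406 181.2850515823891 335.5704697986577 [ 77.2  77.6  76.2  84.7 105.  123.1 129.8 132.2 131.8 128.1 127.  108.2  89.2  82.   77.8  79.6]
4 336.88253549722066 176.99190314659293 336.8072976054732 [ 78.1  78.2  77.6  81.7  97.2 116.9 129.4 131.3 130.  128.6 125.8 114.   95.2  82.1  77.8  77. ]
5 338.4789004603791 172.25925777549352 338.89156626506025 [ 91.   92.8  94.3 103.1 116.9 123.7 124.2 126.2 127.3 129.8 124.4 109.6  92.3  84.1  83.7  83.7]
```

Request:
drive_tool([
  {"linear": [2,1,0],"twist": 0,"claw": 0.0},
  {"linear": [5,1,0],"twist": 0,"claw": 0.0},
  {"linear": [8,1,0],"twist": 0,"claw": 0.0},
  {"linear": [9,1,0],"twist": 0,"claw": 0.0},
  {"linear": [9,1,0],"twist": 0,"claw": 0.0},
])

```text
clock: 12.23
position: [0.5635, -0.0402, 0.0544]
ee_rot: [0.0, 1.0, 0.017, 0.0]
contact_force: [-0.1, 0.3, -2.3]
width: 0.0037
gripper_force: 89.8
```

Request:
drive_tool([
  {"linear": [2,0,0],"twist": 0,"claw": 0.0},
  {"linear": [4,0,0],"twist": 0,"claw": 0.0},
  {"linear": [6,0,0],"twist": 0,"claw": 0.0},
  {"linear": [8,0,0],"twist": 0,"claw": 0.0},
  {"linear": [8,0,0],"twist": 0,"claw": 0.0},
  {"linear": [8,0,0],"twist": 0,"claw": 0.0},
])

```text
clock: 12.73
position: [0.5681, -0.0402, 0.0535]
ee_rot: [0.0, 1.0, 0.017, -0.003]
contact_force: [-6.6, -1.4, -1.0]
width: 0.0034
gripper_force: 90.0
```

Request:
drive_tool([
  {"linear": [2,0,0],"twist": 0,"claw": 0.0},
  {"linear": [4,0,0],"twist": 0,"claw": 0.0},
  {"linear": [5,0,0],"twist": 0,"claw": 0.0},
  {"linear": [5,0,0],"twist": 0,"claw": 0.0},
])

```text
clock: 13.07
position: [0.5707, -0.0402, 0.0532]
ee_rot: [0.0, 1.0, 0.018, -0.005]
contact_force: [-10.3, -2.5, 1.4]
width: 0.0036
gripper_force: 90.4
```

Request:
drive_tool([
  {"linear": [0,0,-2],"twist": 0,"claw": 0.0},
  {"linear": [0,0,-4],"twist": 0,"claw": 0.0},
  {"linear": [0,0,-6],"twist": 0,"claw": 0.0},
  {"linear": [0,0,-8],"twist": 0,"claw": 0.0},
  {"linear": [0,0,-8],"twist": 0,"claw": 0.0},
  {"linear": [0,0,-8],"twist": 0,"claw": 0.0},
])

```text
clock: 13.57
position: [0.5708, -0.0396, 0.0453]
ee_rot: [-0.0, 1.0, 0.018, -0.005]
contact_force: [-10.6, -0.8, 2.1]
width: 0.0039
gripper_force: 90.5
```

Claws are in and the tray is sliding down. I'll continue to the seat.

Request:
drive_tool([
  {"linear": [0,0,-2],"twist": 0,"claw": 0.0},
  {"linear": [0,0,-4],"twist": 0,"claw": 0.0},
  {"linear": [0,0,-6],"twist": 0,"claw": 0.0},
  {"linear": [0,0,-8],"twist": 0,"claw": 0.0},
  {"linear": [0,0,-10],"twist": 0,"claw": 0.0},
  {"linear": [0,0,-10],"twist": 0,"claw": 0.0},
  {"linear": [0,0,-10],"twist": 0,"claw": 0.0},
])

```text
clock: 14.15
position: [0.5705, -0.0398, 0.0371]
ee_rot: [-0.0, 1.0, 0.017, -0.005]
contact_force: [-14.4, -2.2, 12.2]
width: 0.004
gripper_force: 92.9
```

Request:
drive_tool([
  {"linear": [-4,0,-2],"twist": 0,"claw": 0.0},
  {"linear": [-6,0,-4],"twist": 0,"claw": 0.0},
  {"linear": [-6,0,-6],"twist": 0,"claw": 0.0},
  {"linear": [-6,0,-6],"twist": 0,"claw": 0.0},
  {"linear": [-6,0,-6],"twist": 0,"claw": 0.0},
])

```text
clock: 14.57
position: [0.5704, -0.0398, 0.0348]
ee_rot: [-0.0, 1.0, 0.017, 0.001]
contact_force: [-11.0, 0.2, 25.3]
width: 0.0035
gripper_force: 95.4
```

Request:
drive_tool([
  {"linear": [0,0,3],"twist": 0,"claw": 0.0},
  {"linear": [0,0,6],"twist": 0,"claw": 0.0},
  {"linear": [0,0,9],"twist": 0,"claw": 0.0},
  {"linear": [0,0,9],"twist": 0,"claw": 0.0},
  {"linear": [0,0,9],"twist": 0,"claw": 0.0},
])

```text
clock: 14.98
position: [0.5705, -0.0402, 0.0392]
ee_rot: [0.0, 1.0, 0.017, 0.0]
contact_force: [-0.8, -0.8, 1.8]
width: 0.0036
gripper_force: 90.7
```

```bash
python3 -c "
from m import *; meas(.05)
s=eyes.get_image('scene'); cv2.imwrite('pics/raw_sl.png',s[:,:,::-1])"
```

```text
pos [ 0.5705 -0.0402  0.0392] F [-0.8209  0.2768  1.9914] M [0.0003 0.0556 0.1361] g 90.70667266845703 t 15.0333
pred back strip [312.5973 190.9903] [333.5723 190.2357] rear x 0.00021620909924972842
184 .............................................
185 .............................................
186 .............................................
187 .............................................
188 .............................................
189 ............................#########........
190 ..........###########################........
191 ..........###########################........
192 ..........###########################........
193 ..........######################.............
194 .............................................
195 .............................................
196 .............................................
197 .............................................
```

Request:
drive_tool([
  {"linear": [0,0,2],"twist": 0,"claw": 0.0},
  {"linear": [0,0,4],"twist": 0,"claw": 0.0},
  {"linear": [0,0,4],"twist": 0,"claw": 0.0},
  {"linear": [0,0,4],"twist": 0,"claw": 0.0},
])

```text
clock: 15.42
position: [0.57, -0.0402, 0.043]
ee_rot: [0.0, 1.0, 0.017, -0.0]
contact_force: [-1.0, 0.6, -2.3]
width: 0.0039
gripper_force: 90.1
```

Request:
drive_tool([
  {"linear": [0,0,-4],"twist": 0,"claw": 0.0},
  {"linear": [1,0,-8],"twist": 0,"claw": 0.0},
  {"linear": [2,0,-12],"twist": 0,"claw": 0.0},
  {"linear": [2,0,-16],"twist": 0,"claw": 0.0},
  {"linear": [2,0,-19],"twist": 0,"claw": 0.0},
  {"linear": [2,0,-19],"twist": 0,"claw": 0.0},
  {"linear": [2,0,-19],"twist": 0,"claw": 0.0},
], squeeze=120)

```text
clock: 16.0
position: [0.5707, -0.0408, 0.034]
ee_rot: [0.001, 1.0, 0.017, 0.001]
contact_force: [-24.0, -1.9, 60.7]
width: 0.0027
gripper_force: 128.9
```

Run:
```python
from h import *
np.set_printoptions(precision=1,suppress=True)
s=eyes.get_image('scene')[:,:,::-1]; cv2.imwrite('pics/raw_sm.png',s)
old=cv2.imread('pics/raw_s7.png')
e1=np.array([.9994,.0349]);e2=np.array([-.0349,.9994]);P=np.array([.6345,.0128])
def W(x,y,z): w=P+x*e1+y*e2; return [w[0],w[1],z]
for nm,im,xr,yc,U in(('s7',old,-.0447,-.0025,.089),('now',s,0,0,.05)):
    for k in(.055,.03,0,-.03):
        u,v=proj('scene',W(xr-.01,yc+k,U+.108))[0]; ui=int(round(u)); v0=int(v)
        col=im[v0-9:v0+9,ui].astype(int); rb=col[:,2]-col[:,0]
        print(nm,k,'front edge pred',round(u,1),round(v,1),'rear',proj('scene',W(xr,yc+k,U+.108))[0],'rows from',v0-9,rb, col[:,1])
    u,v=proj('scene',W(xr,yc,U+.108-.01))[0]
    print('dv/dz',proj('scene',W(xr,yc,U+.118))[0]-proj('scene',W(xr,yc,U+.108))[0])
```

```text
s7 0.055 front edge pred 310.8 210.6 rear [308.5 209.1] rows from 201 [ 37  37  36  24   8  -1   4  31  80 100  92  52  53  52  51  51  51  52] [ 76  75  75 107 139 127  99 116 158 184 151  88  92  91  89  89  90  89]
s7 0.03 front edge pred 318.1 207.6 rear [315.9 206.1] rows from 198 [  5   6   5   6   5   5   5  27  78 100  98  55  54  54  51  49  51  51] [ 97  98  98  97  98  98  98 115 158 192 162  93  93  91  89  88  89  90]
s7 0 front edge pred 326.8 204.0 rear [324.5 202.5] rows from 195 [110 109 107 107 108 107 108 102  94  93  57  55  53  36  17   6   7  14] [152 149 145 148 151 147 146 177 201 161  94  94  92  99  89  49  40  46]
s7 -0.03 front edge pred 335.2 200.6 rear [332.9 199.1] rows from 191 [115 115 115 115 115 116 117  99  94 101  99  54  54  52  49  50  50  52] [160 160 161 160 163 163 158 141 161 196 158  92  94  91  88  87  88  89]
dv/dz [ 0.  -3.1]
now 0.055 front edge pred 300.6 216.0 rear [298.4 214.5] rows from 207 [ 5  6  6  5  5  6  5 48 90 84 47 55 56 55 53 54 55 55] [ 96  95  95  96  96  96  97 132 167 139  85  96  97  93  91  93  93  93]
now 0.03 front edge pred 307.7 213.0 rear [305.6 211.5] rows from 204 [ 5  6  5  5  4  5  5 26 76 99 91 50 51 50 48 47 49 49] [ 96  97  96  97  97  97  97 113 156 185 153  86  90  89  86  85  86  87]
now 0 front edge pred 316.2 209.6 rear [314.1 208.1] rows from 200 [ 5  6  6  5  6  6  6  5 31 83 96 94 50 53 32 22 23 33] [ 97  97  98  98  98  98  98  99 118 166 200 164  86  91 125 127  77  72]
now -0.03 front edge pred 324.5 206.1 rear [322.3 204.7] rows from 197 [50 49 48 50 49 49 49 49 63 94 98 98 53 52 49 48 48 49] [ 64  64  65  64  66  65  65  65  95 158 202 171  92  90  88  85  84  86]
dv/dz [-0. -3.]
```

The scene columns show the tray's back rolled about 4° (right end low), because I pressed at the right wall. I'll release, then press in the middle of the floor.

Request:
drive_tool([
  {"linear": [-2,0,6],"twist": 0,"claw": 0.0},
  {"linear": [-2,0,11],"twist": 0,"claw": 0.0},
  {"linear": [-2,0,11],"twist": 0,"claw": 0.2},
  {"linear": [-2,0,11],"twist": 0,"claw": 0.4},
  {"linear": [-2,0,11],"twist": 0,"claw": 0.4},
  {"linear": [-2,0,30],"twist": 0,"claw": 0.4},
  {"linear": [-2,0,60],"twist": 0,"claw": 0.4},
  {"linear": [-2,0,65],"twist": 0,"claw": 0.0},
  {"linear": [-2,28,65],"twist": 0,"claw": 0.0},
  {"linear": [-2,57,65],"twist": 0,"claw": 0.0},
  {"linear": [-2,57,65],"twist": 0,"claw": 0.0},
], squeeze=60)

```text
clock: 16.97
position: [0.5694, 0.0211, 0.0882]
ee_rot: [-0.002, 1.0, 0.018, -0.001]
contact_force: [0.2, 0.0, -0.5]
width: -0.0002
gripper_force: 0.0
```

```bash
cat > sc.py <<'E'
from h import *
def back(U=.05):
    s=eyes.get_image('scene')[:,:,::-1].astype(float)
    e1=np.array([.9994,.0349]);e2=np.array([-.0349,.9994]);P=np.array([.6345,.0128])
    for k in(.05,.03,.01,-.01,-.03,-.045):
        w=P-.01*e1+k*e2; u,v=proj('scene',[w[0],w[1],U+.108])[0]
        g=s[:,int(round(u)),1]; v0=int(v)-4
        d=np.diff(g[v0:v0+11]); i=np.argmin(d); 
        w3=np.clip(-d[max(i-1,0):i+2],0,None); e=v0+max(i-1,0)+(w3*np.arange(len(w3))).sum()/w3.sum()+.5
        vp=v+(proj('scene',[*(P-.01*e1+(k-.005)*e2),U+.108])[0][1]-v)*(round(u)-u)/2
        print(k,round(u,1),'pred',round(v,2),'edge',round(e,2),'d',round(e-v,2))
    q=sensors.get_state(); print(q['position'],q['contact_force'],q['clock'])
E
python3 -c "
from sc import *; back()"
```

```text
0.05 302.0 pred 215.41 edge 216.73 d 1.32
0.03 307.7 pred 213.04 edge 212.71 d -0.34
0.01 313.4 pred 210.71 edge 213.62 d 2.92
-0.01 319.0 pred 208.4 edge 204.5 d -3.9
-0.03 324.5 pred 206.13 edge 205.5 d -0.63
-0.045 328.6 pred 204.45 edge 202.5 d -1.95
[0.56946102 0.01898442 0.08803312] [0.06923164 0.01187737 0.50849432] 17.0167
```

Request:
drive_tool([
  {"linear": [3,-6,-25],"twist": 0,"claw": 0.0},
  {"linear": [3,-6,-40],"twist": 0,"claw": 0.0},
  {"linear": [3,-6,-48],"twist": 0,"claw": 0.0},
  {"linear": [3,-6,-52],"twist": 0,"claw": 0.0},
  {"linear": [3,-6,-55],"twist": 0,"claw": 0.0},
  {"linear": [3,-6,-58],"twist": 0,"claw": 0.0},
  {"linear": [3,-6,-60],"twist": 0,"claw": 0.0},
  {"linear": [3,-6,-60],"twist": 0,"claw": 0.0},
])

```text
clock: 17.68
position: [0.5736, 0.0106, 0.0308]
ee_rot: [0.0, 1.0, 0.017, 0.001]
contact_force: [-2.6, -0.4, 5.7]
width: 0.0001
gripper_force: 2.5
```

Request:
drive_tool([
  {"linear": [0,0,-3],"twist": 0,"claw": 0.0},
  {"linear": [0,0,-6],"twist": 0,"claw": 0.0},
  {"linear": [0,0,-9],"twist": 0,"claw": 0.0},
  {"linear": [0,0,-9],"twist": 0,"claw": 0.0},
  {"linear": [0,0,-9],"twist": 0,"claw": 0.0},
])

```text
clock: 18.1
position: [0.5739, 0.0105, 0.0297]
ee_rot: [0.001, 1.0, 0.017, 0.003]
contact_force: [-15.3, 0.5, 53.4]
width: -0.0002
gripper_force: 26.7
```

```bash
python3 -c "
from sc import *; back(); s=eyes.get_image('scene'); cv2.imwrite('pics/raw_sn.png',s[:,:,::-1])
np.set_printoptions(linewidth=220)
for c in(299,302,306,310,314,318,322,326): print(c,s[200:222,c,1])"
```

```text
0.05 302.0 pred 215.41 edge 217.2 d 1.78
0.03 307.7 pred 213.04 edge 214.53 d 1.49
0.01 313.4 pred 210.71 edge 212.38 d 1.67
-0.01 319.0 pred 208.4 edge 207.5 d -0.9
-0.03 324.5 pred 206.13 edge 203.02 d -3.12
-0.045 328.6 pred 204.45 edge 202.55 d -1.9
[0.57393327 0.01049723 0.02971193] [-15.92527367  -0.14658036  52.31310981] 18.15
299 [ 91  91  92  91  91  91  90  90  90  90  90  91  91  88  87  99 107  94  85  87  89  87]
302 [ 96  96  97  96  96  96  96  96  96  96  96  96  96  97 114 156 186 156  86  87  87  85]
306 [ 96  96  96  96  97  97  97  97  98  97  97  98 102 149 181 152  98  90  88  85  85  86]
310 [ 96  96  96  96  97  96  97  97  97  97  97 137 178 172 129  91  89  86  85  85  86  84]
314 [ 45  46  46  52  67  68  55  54  54  60  86 124 115  79  89  86  81  74  67  58  52  66]
318 [73 61 45 42 43 42 42 43 43 43 43 44 42 44 42 45 43 44 48 54 56 54]
322 [95 85 67 52 43 43 43 44 43 44 43 44 43 43 44 43 44 45 44 45 44 44]
326 [95 90 79 62 46 42 44 43 44 44 44 44 44 44 43 44 44 44 45 58 69 68]
```

Left-side edge offsets are now uniform, so the tray is level. The height agrees with the seat, and it held hard at 53 N. I'll do a gentle lift test to see whether the catch bars it.

Request:
drive_tool([
  {"linear": [0,0,15],"twist": 0,"claw": 0.0},
  {"linear": [0,0,45],"twist": 0,"claw": 0.0},
  {"linear": [0,0,75],"twist": 0,"claw": 0.2},
  {"linear": [-2,-25,75],"twist": 0,"claw": 0.5},
  {"linear": [-3,-51,75],"twist": 0,"claw": 0.5},
  {"linear": [-3,-51,75],"twist": 0,"claw": 0.5},
  {"linear": [-3,-51,50],"twist": 0,"claw": 0.5},
  {"linear": [-3,-51,22],"twist": 0,"claw": 0.5},
  {"linear": [-3,-51,18],"twist": 0,"claw": 0.5},
  {"linear": [-3,-51,18],"twist": 0,"claw": 0.2},
  {"linear": [-3,-51,18],"twist": 0,"claw": 0.0},
  {"linear": [-3,-51,18],"twist": 0,"claw": 0.0},
], squeeze=40)

```text
clock: 19.2
position: [0.5714, -0.0402, 0.0397]
ee_rot: [0.0, 1.0, 0.017, 0.001]
contact_force: [0.6, -0.1, -0.0]
width: 0.007
gripper_force: 0.0
```

Request:
drive_tool([
  {"linear": [0,0,0],"twist": 0,"claw": 0.0},
  {"linear": [0,0,0],"twist": 0,"claw": 0.0},
])

```text
clock: 19.37
position: [0.5713, -0.0401, 0.0398]
ee_rot: [0.0, 1.0, 0.017, 0.002]
contact_force: [-0.3, 0.2, 2.6]
width: 0.0051
gripper_force: 42.9
```

Request:
drive_tool([
  {"linear": [0,0,2],"twist": 0,"claw": 0.0},
  {"linear": [0,0,4],"twist": 0,"claw": 0.0},
  {"linear": [0,0,6],"twist": 0,"claw": 0.0},
  {"linear": [0,0,6],"twist": 0,"claw": 0.0},
])

```text
clock: 19.7
position: [0.5702, -0.0403, 0.0444]
ee_rot: [0.0, 1.0, 0.017, 0.0]
contact_force: [2.4, -0.8, -2.2]
width: 0.0047
gripper_force: 42.2
```

Request:
drive_tool([
  {"linear": [0,0,2],"twist": 0,"claw": 0.0},
  {"linear": [0,0,4],"twist": 0,"claw": 0.0},
  {"linear": [0,0,4],"twist": 0,"claw": 0.0},
])

```text
clock: 19.95
position: [0.5693, -0.0404, 0.0477]
ee_rot: [0.0, 1.0, 0.017, -0.001]
contact_force: [1.8, -0.9, -6.5]
width: 0.0045
gripper_force: 43.2
```

```bash
python3 -c "
from sc import *; back()"
```

```text
0.05 302.0 pred 215.41 edge 215.64 d 0.23
0.03 307.7 pred 213.04 edge 213.16 d 0.11
0.01 313.4 pred 210.71 edge 210.81 d 0.1
-0.01 319.0 pred 208.4 edge 208.17 d -0.23
-0.03 324.5 pred 206.13 edge 205.7 d -0.43
-0.045 328.6 pred 204.45 edge 203.51 d -0.93
[ 0.56933356 -0.04027362  0.04770956] [ 1.76171345 -0.24209987 -6.89888504] 20.0
```

Request:
drive_tool([
  {"linear": [0,0,2],"twist": 0,"claw": 0.0},
  {"linear": [0,0,4],"twist": 0,"claw": 0.0},
  {"linear": [0,0,4],"twist": 0,"claw": 0.0},
  {"linear": [0,0,4],"twist": 0,"claw": 0.0},
])

```text
clock: 20.33
position: [0.5696, -0.0402, 0.051]
ee_rot: [0.0, 1.0, 0.017, -0.001]
contact_force: [4.4, -1.7, -19.2]
width: 0.0052
gripper_force: 45.3
```

```bash
python3 -c "
from sc import *; back()"
```

```text
0.05 302.0 pred 215.41 edge 215.35 d -0.06
0.03 307.7 pred 213.04 edge 212.55 d -0.5
0.01 313.4 pred 210.71 edge 210.31 d -0.4
-0.01 319.0 pred 208.4 edge 207.13 d -1.28
-0.03 324.5 pred 206.13 edge 205.12 d -1.01
-0.045 328.6 pred 204.45 edge 203.67 d -0.78
[ 0.56955177 -0.04021584  0.05104991] [  5.18092412  -2.27393946 -19.83775828] 20.3833
```

Lift is barred at 19 N at a height where the tray slid freely before, so the catch is in. I'll lower it, let go, and press home once more at the middle.

Request:
drive_tool([
  {"linear": [0,0,-6],"twist": 0,"claw": 0.0},
  {"linear": [0,0,-13],"twist": 0,"claw": 0.0},
  {"linear": [0,0,-13],"twist": 0,"claw": 0.0},
  {"linear": [0,0,-13],"twist": 0,"claw": 0.3},
  {"linear": [0,0,-13],"twist": 0,"claw": 0.4},
  {"linear": [0,0,-13],"twist": 0,"claw": 0.4},
  {"linear": [0,0,15],"twist": 0,"claw": 0.4},
  {"linear": [0,0,45],"twist": 0,"claw": 0.2},
  {"linear": [1,20,45],"twist": 0,"claw": 0.0},
  {"linear": [3,50,45],"twist": 0,"claw": 0.0},
  {"linear": [3,50,45],"twist": 0,"claw": 0.0},
  {"linear": [3,50,30],"twist": 0,"claw": 0.0},
])

```text
clock: 21.38
position: [0.5753, 0.011, 0.0852]
ee_rot: [0.0, 1.0, 0.018, 0.003]
contact_force: [0.4, -1.0, -0.8]
width: -0.0003
gripper_force: 0.0
```

Request:
drive_tool([
  {"linear": [0,0,-25],"twist": 0,"claw": 0.0},
  {"linear": [0,0,-40],"twist": 0,"claw": 0.0},
  {"linear": [0,0,-48],"twist": 0,"claw": 0.0},
  {"linear": [0,0,-54],"twist": 0,"claw": 0.0},
  {"linear": [0,0,-58],"twist": 0,"claw": 0.0},
  {"linear": [0,0,-61],"twist": 0,"claw": 0.0},
  {"linear": [0,0,-61],"twist": 0,"claw": 0.0},
  {"linear": [0,0,-61],"twist": 0,"claw": 0.0},
])

```text
clock: 22.05
position: [0.5719, 0.0098, 0.0296]
ee_rot: [0.0, 1.0, 0.017, 0.0]
contact_force: [-17.4, 2.6, 49.0]
width: -0.0
gripper_force: 25.4
```

Home again at the same height (0.0296 at 49 N). Now I'll retreat and check.

Request:
drive_tool([
  {"linear": [0,0,10],"twist": 0,"claw": 0.0},
  {"linear": [0,0,40],"twist": 0,"claw": 0.0},
  {"linear": [0,0,80],"twist": 0,"claw": 0.0},
  {"linear": [-20,0,120],"twist": 0,"claw": 0.0},
  {"linear": [-50,-20,150],"twist": 0,"claw": 0.0},
  {"linear": [-85,-40,170],"twist": 0,"claw": 0.0},
  {"linear": [-120,-70,180],"twist": 0,"claw": 0.0},
  {"linear": [-150,-100,180],"twist": 0,"claw": 0.0},
  {"linear": [-170,-130,180],"twist": 0,"claw": 0.0},
  {"linear": [-170,-130,180],"twist": 0,"claw": 0.0},
])

```text
clock: 22.88
position: [0.3995, -0.1234, 0.2026]
ee_rot: [0.002, 1.0, 0.015, -0.0]
contact_force: [1.8, 0.5, -0.3]
width: -0.0
gripper_force: 0.0
```

Run:
```python
from sc import *
back()
a=cv2.imread('pics/raw_s0.png').astype(int);b=eyes.get_image('scene')[:,:,::-1].astype(int)
for nm,(x0,y0,x1,y1) in dict(wax=(312,256,335,266),nail=(245,262,275,300),glue=(185,295,225,362)).items():
    print(nm,np.abs(a-b)[y0:y1,x0:x1].mean())
```

```text
0.05 302.0 pred 215.41 edge 216.77 d 1.35
0.03 307.7 pred 213.04 edge 214.18 d 1.14
0.01 313.4 pred 210.71 edge 212.23 d 1.52
-0.01 319.0 pred 208.4 edge 209.66 d 1.26
-0.03 324.5 pred 206.13 edge 207.48 d 1.35
-0.045 328.6 pred 204.45 edge 205.64 d 1.19
[ 0.40026363 -0.12324921  0.20239497] [ 0.02300599 -0.79693884 -0.10816455] 22.9333
wax 12.071014492753623
nail 3.2883040935672514
glue 4.548258706467662
```

```bash
python3 -c "
from rig import manip; print(manip.sign_off())"
```

```text
the job is handed in; nothing more can be done
None
```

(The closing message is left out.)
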